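Lid on and latch down on the cutter box

ROBOT

A 7-joint arm with a two-finger parallel gripper is mounted at the origin on the work surface. World frame = base frame: x ahead of the robot, y to its left, z up, the work surface at z = 0. Lengths are in m, angles in rad, forces in N, time in s.
With the tool pointing down it reaches from about 0.4 to 0.85 m from the base axis. Payload 10.4 kg.
Tool frame: the origin (TCP) lies at the very end of the fingers, on their centre line; the grasp point (between the pads) lies 19 mm behind it; z points along the fingers, y is the line along which they close (so a half turn about z gives the same grasp; the last joint's range is limited). The gripper opens to 87 mm and grips with 3 to 60 N. Pads are 19 mm wide; open, the fingers measure 117 mm over their backs; the gripper's body (75 mm by 190 mm) begins 51 mm behind the grasp point.
Start: joints at [1.12, 0.332, -0.065, 1.46, 0.022, 1.35, -0.088], TCP at [0.259, -0.569, 0.223] pointing down, gripper open.
Joint ranges: [-2.6, 2.6], [-0.5, 2.12], [-1.47, 1.34], [0.16, 2.42], [-1.27, 4.41], [0.06, 2.06], [-2.6, 2.6]. Speed limits (rad/s): [2.22, 2.22, 2.79, 2.79, 3.14, 3.14, 3.14].

INTERFACE

Orientations are given as a unit quaternion [x, y, z, w].
In Python, from bench import * gives the robot as it stands.
- The arm moves only by the tool carry_out, never from a script. Its argument "deltas" is a list of rows, each an object with "hand": the finger opening in mm, from 0 to 87; "dp": the shift along the tool's x, y, z each as a share of 250 mm, from -1 to 1, a list of three; "spin": the turn about the tool's z as a share of pi rad, from -1 to 1. In form: [{"hand": hand, "dp": [dx, dy, dz], "spin": spin}, ...]. A call has 1 to 20 rows; each row is the pose to reach, as a shift and turn from the pose commanded when the call began, along the tool's axes at that moment, turning the shorter way round; what a row does not reach only later rows make up. A row lasts 1/10 s, in which the tool goes at most 50 mm and 8.59 degrees, less where a joint would pass 70% of its speed; a pose out of reach is approached as far as the arm can. A call with a number of a shift or a turn outside -1 to 1 is refused whole. A call with a gripper value outside its range is refused whole. The fingers move at their own pace and stop on an object; "force" is the grip in N (left out, the last holds). Time passes only in rows, so rows that repeat a pose let the fingers close. It gives the time, the measured TCP pose, the force, the opening and the grip force at its end, in the units of the state.
- read_state(): the state, without advancing time (a new reading comes with each control period).
- camera(name): name is "side" or "top"; returns the picture (384x512x3 uint8, red, green, blue); there is no depth.
- get_calibration(name): a dict with "fx", "fy", "cx", "cy" (pixels), "R" (3x3) and "t" (3): a world point X has camera coordinates R X + t. Camera axes: x right, y down, z forward; pixel columns grow to the right and rows downward; lengths in m; the calibration is good to about 2 mm. A picture is of the moment at which its call begins. get_calibration takes no time and is no camera call.
- close_job(): hands the job in; it is judged then, once.
The state is a dict: "time": time; "joint_positions": joint angles; "joint_vel": joint speeds; "joint_torque": joint torques, N m; "ee_pos": TCP position; "eef_rot": TCP orientation; "ft_force": force on the tool from outside, world axes, zero at the start; "torque": the same for the moment, N m; "width": finger opening in m; "grip_force": force on a finger pad.
Only numpy, scipy, OpenCV 4.12 (cv2) and the standard library are available. Lean on these libraries where they do the work, as an engineer would, in place of code of your own. Each camera call takes 0.05 s, during which the arm holds its last target. There are 200 camera calls.

TASK

Close up the packed cutter box. Bring the wooden lid, of which only the tab shows, out from under the low rack until it lies fully clear on the counter, and let go; then pick it up again and set it on the box, fully home, with its tab between the two horns. Finally swing the steel latch bar over the tab, all the way down into its fork; leave the loose cookie cutters and the rolling pin where they lie.

Things in the scene. Friction and masses are not known exactly. Their poses are not given: they have to be found in the camera images.
- box: Open wooden box packed with cutters, fixed to the counter. Origin: centre of the bay's underside, z up. Bay 166 (x) x 136 (y) mm outside, walls 12 mm, rim 60 mm high, opening 142 x 112 mm. On its -x side a solid ledge, also 60 mm high, x = -83 to -137 mm, 120 mm wide (y), with two horns and the latch.
- seat (a point): Where the lid's origin lies when the lid is home: on the box's z axis, 50 mm above the box's origin. The lid then has the box's yaw, its tab (-x) on the ledge between the horns.
- ledge (a point): Middle of the ledge's top, between the horns, 115 mm to -x of the box's origin. Two darker wooden horns flank it at y = +28 and -28 mm, each 14 mm thick (y), 40 mm long (x), tops 40 mm above the ledge; free gap 42 mm. The +y horn carries the latch hinge; the -y horn is the fork.
- fork (a point): The latch's catch: middle of the slot floor of the fork horn (-y side), 76 mm above the counter, slot 16 mm wide, prongs 24 mm high.
- latch (a joint): Hinge angle (rad) of the steel latch bar: 0 = level, down in the fork (closed, stop); pi/2 = upright; 1.65 to 2.1 at the start, leaning outward; 2.2 = stop. Stiff hinge: the bar stays where it is left. Bar 12 mm wide (box x), 10 mm thick; swings in the box's y-z plane.
- latch_hinge (a point): Point on the latch's hinge axis: 115 mm to -x, 28 mm to +y and 82 mm above the box's origin; axes as the box's.
- latch_knob (a point): Centre of the cross knob at the end of the latch bar, 115 mm from the hinge: a steel cylinder 22 mm thick, 28 mm long along the box's x. At joint angle q it lies at (0, -115 cos q, 115 sin q) mm from the hinge in the box's axes. Its z axis is vertical when the latch is closed.
- lid: Loose wooden lid, about 0.34 kg. Origin: centre of its underside, z up. Plug 136 (x) x 106 (y) x 10 mm below (3 mm play in the box's opening), on it a plate 160 x 130 mm, z = 10 to 24 mm, and at the same height a tab 30 mm wide reaching to x = -132 mm; block pull on the middle, 70 (x) x 20 (y) mm, z = 24 to 56 mm. Starts under the rack, only the tab sticking out.
- lid_tab (a point): Point in the middle of the tab, 15 mm from its outer end: 117 mm to -x of the lid's origin, 17 mm up; axes as the lid's.
- lid_pull (a point): Point in the lid's pull at gripping height: 45 mm above the lid's origin; axes as the lid's.
- rack: Low fixed wooden rack over the lid. Origin on the counter, z up. Board x = -90 to +110 mm, y = -121 to +121 mm, underside 70, top 82 mm high; side panels 12 mm thick at y = +-115 mm; open at its -x side, where the lid comes out. Baking tins on the board from x = -5 mm back, up to 124 mm high.
- star_cutter: loose aluminium star cookie cutter, 84 mm across, 28 mm high, bystander; origin under its centre
- round_cutter: loose aluminium round cookie cutter, 68 mm across, 28 mm high, bystander; origin under its centre
- tree_cutter: loose aluminium fir-tree cookie cutter, 84 x 60 mm, 28 mm high, bystander; origin under its centre
- rolling_pin: wooden rolling pin, 345 mm long along its y, 52 mm thick, bystander; origin under its middle
Mind the look-alikes: they are no part of the job. What is shaped like the lid but turquoise is not meant.

How it is judged:
On the way, in this order (a step that is already met when the one before it is completed fails the run):
1. the lid lies flat on the counter, fully clear of the rack, let go (x of lid in the frame of rack below -0.17 m and height (world z) of lid below 0.004 m and angle between lid's own z axis and vertical below 0.04 rad and contact force between the fingers and lid below 0.1 N), for 0.2 s.
2. the lid is home on the box, tab between the horns, while the latch is still up (z of lid in the frame of box between 0.045 and 0.0525 m and x of lid_tab in the frame of box between -0.125 and -0.109 m and angle between lid's own z axis and vertical below 0.03 rad and value of joint latch above 0.8 rad), for 0.2 s.
At the end, for the whole second after the job is handed in: The lid is fully home on the box (within 2.5 mm of its seat in height, level within 0.03 rad, tab between the horns and within 8 mm of its place along the ledge), at rest, and the latch is down in its fork (angle under 0.06 rad) (z of lid in the frame of box between 0.045 and 0.0525 m and x of lid_tab in the frame of box between -0.125 and -0.109 m and angle between lid's own z axis and vertical below 0.03 rad and value of joint latch below 0.06 rad and linear speed of lid below 0.01 m/s); the robot touches nothing.
It fails at once if a loose cookie cutter or the rolling pin is moved by more than 30 mm (distance of any of star_cutter, round_cutter, tree_cutter, rolling_pin from where it was at the start of the episode above 0.03 m).
It also fails if it takes over 64 s, if anything falls off the work surface, if the arm or the gripper's body presses on something with over 40 N, if the wrist force passes 120 N, or if a joint passes its speed limit or range.

## Working session

There is one attempt and no reset: what is moved stays moved. The work goes in short steps, Python scripts to look and compute and a tool call to move; the robot and the scene stay as the last step left them, time stands still between calls to the robot, and variables do not carry over. Pictures are saved under pics/ and viewed, at most 10 in all, crops included, and the job is handed in when it is done.

Besides the shell and the picture viewer there is one more tool, called after ">>>" as name([rows], argument=value, ...), one row to a line, values as JSON. carry_out: Moves the arm, as the interface text tells. Its arguments: {"type":"object","properties":{"deltas":{"type":"array","items":{"type":"object","properties":{"hand":{"type":"number"},"dp":{"type":"array","items":{"type":"number","minimum":-1,"maximum":1}},"spin":{"type":"number","minimum":-1,"maximum":1}}}},"force":{"type":"number"}},"required":["deltas"]}

```bash
mkdir -p pics
python3 - <<'E'
from bench import *
import cv2,json,numpy as np
for n in("top","side"):
    im=camera(n); cv2.imwrite(f"pics/{n}0.png",im[:,:,::-1])
    c=get_calibration(n); print(n,{k:np.round(v,4).tolist() for k,v in c.items()})
s=read_state(); print(s["time"],s["ee_pos"],s["eef_rot"],s["width"])
E
```

```text
top {'fx': 484.4189, 'fy': 484.4189, 'cx': 257.1628, 'cy': 192.0846, 'R': [[-0.0014, -1.0, -0.0034], [-0.9985, 0.0016, -0.0554], [0.0554, 0.0033, -0.9985]], 't': [-0.0249, 0.5468, 1.5096]}
side {'fx': 486.818, 'fy': 486.818, 'cx': 258.5231, 'cy': 182.5327, 'R': [[-0.8639, -0.5036, -0.0039], [-0.3665, 0.634, -0.681], [0.3454, -0.5869, -0.7323]], 't': [0.456, 0.2918, 1.4597]}
0.1 [ 0.25916568 -0.56836104  0.22185173] [ 9.77204976e-01  2.12297091e-01 -1.56623222e-04 -5.96335896e-04] 0.08702591569702842
```

View pics/top0.png

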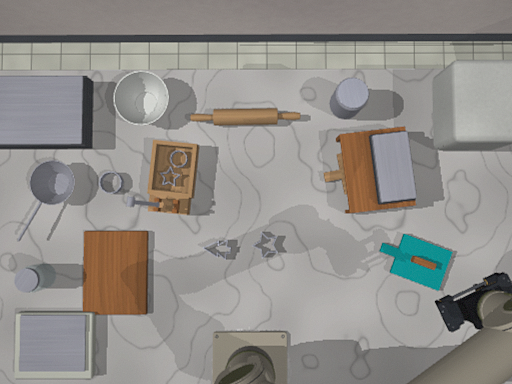

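View pics/side0.png

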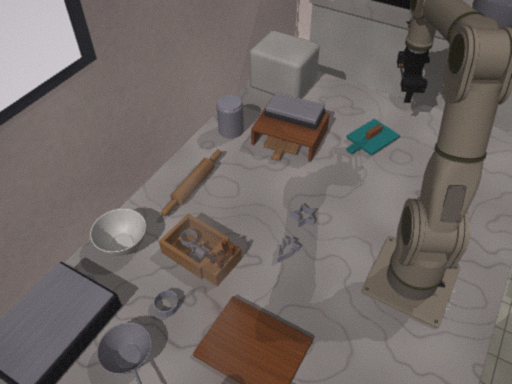

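Top view: the wooden tab is at about (332,176) under the wooden rack. The turquoise look-alike is at (420,260) and isn't meant. The box is at (173,170), with the ledge and latch at (165,204) and the latch leaning to the left. I'll confirm with enlarged crops.

```bash
cat > h.py <<'E'
import numpy as np, cv2
from bench import *
def ray(n,uv):
    c=get_calibration(n);R=np.array(c["R"]);t=np.array(c["t"])
    d=R.T@np.array([(uv[0]-c["cx"])/c["fx"],(uv[1]-c["cy"])/c["fy"],1]); return -R.T@t,d
def onplane(n,uv,z):
    o,d=ray(n,uv); return o+d*(z-o[2])/d[2]
def proj(n,X):
    c=get_calibration(n);p=np.array(c["R"])@np.array(X)+np.array(c["t"])
    return np.array([c["fx"]*p[0]/p[2]+c["cx"],c["fy"]*p[1]/p[2]+c["cy"]])
def tri(uvt,uvs):
    A=[];b=[]
    for n,uv in(("top",uvt),("side",uvs)):
        o,d=ray(n,uv);d/=np.linalg.norm(d);P=np.eye(3)-np.outer(d,d);A.append(P);b.append(P@o)
    return np.linalg.lstsq(np.vstack(A),np.hstack(b),rcond=None)[0]
def local(P,Q,yaw):  # world vector from Q to P in frame yaw
    c,s=np.cos(yaw),np.sin(yaw);d=np.array(P)-np.array(Q);return np.array([c*d[0]+s*d[1],-s*d[0]+c*d[1]])
E
python3 - <<'E'
import cv2,numpy as np
t=cv2.imread("pics/top0.png")
a=t[120:220,315:425];b=t[130:220,120:210]
f=lambda x,k:cv2.resize(x,None,fx=k,fy=k,interpolation=cv2.INTER_CUBIC)
A=f(a,3.6)
B=f(b,4)
H=max(A.shape[0],B.shape[0]);o=np.zeros((H,A.shape[1]+B.shape[1],3),np.uint8)
o[:A.shape[0],:A.shape[1]]=A;o[:B.shape[0],A.shape[1]:]=B
cv2.imwrite("pics/crop1.png",o);print(o.shape)
E
```

```text
(360, 756, 3)
```

View pics/crop1.png

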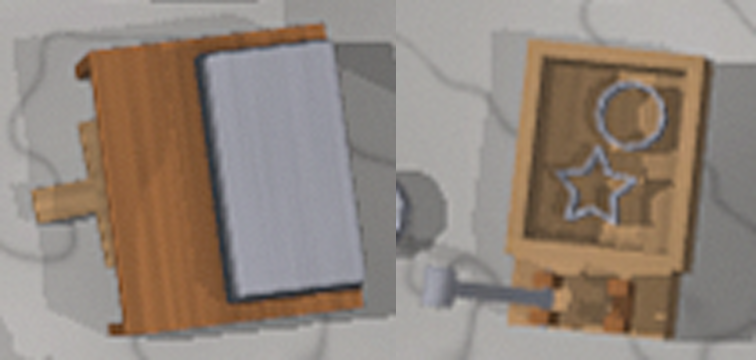

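The left crop shows the wooden tab, its end near (325,178), plus a sliver of the lid plate's front edge in front of the rack. That is the lid meant, since the turquoise one is excluded. The right crop shows the box with two cutters packed inside, dark horns at about (158,203) and (175,204), and the latch bar leaning left to its knob near (130,202). Next I'll fit the edges.

Run:
```python
import cv2,numpy as np
from h import *
t=cv2.imread("pics/top0.png")
def segs(x0,y0,x1,y1,z,minl):
    g=cv2.cvtColor(t,cv2.COLOR_BGR2GRAY)[y0:y1,x0:x1]
    g=cv2.resize(g,None,fx=4,fy=4,interpolation=cv2.INTER_CUBIC)
    L=cv2.createLineSegmentDetector().detect(g)[0][:,0]
    for l in L:
        p=(l[:2]+.5)/4-.5+[x0,y0];q=(l[2:]+.5)/4-.5+[x0,y0]
        if np.hypot(*(p-q))<minl:continue
        P=onplane("top",p,z);Q=onplane("top",q,z)
        print(np.round(p,1),np.round(q,1),(P[:2]*1000).round(),(Q[:2]*1000).round(),"ang",round(np.degrees(np.arctan2(*(Q-P)[1::-1])),1),"len",round(np.hypot(*(Q-P)[:2])*1000))
print("box z60");segs(140,130,205,220,.06,8)
print("rack z82");segs(315,120,425,220,.082,14)
print("tab z24");segs(318,150,350,200,.024,3.5)
print("knob/horn z100");segs(120,190,185,215,.100,5)
print([onplane("top",p,.05)[:2].round(3).tolist() for p in((222,248),(270,243),(110,182),(245,116))])
```

```text
box z60
[164.8 211.9] [152.3 210.7] [484. 256.] [488. 294.] ang 84.7 len 38
[190.9 196.9] [196.5 144.6] [530. 176.] [691. 160.] ang -5.7 len 162
[156.3 143.5] [191.6 146.9] [694. 284.] [684. 175.] ang -95.5 len 109
[151.1 188.6] [156.1 143.6] [556. 298.] [694. 285.] ang -5.7 len 139
[190.8 148.8] [175.6 147.4] [678. 178.] [682. 224.] ang 84.3 len 47
[204.2 215.1] [186.7 214.8] [474. 136.] [475. 189.] ang 88.9 len 53
[198.9 144.7] [193.4 197.5] [690. 153.] [528. 169.] ang 174.4 len 163
[173.9 191.6] [151.1 189.2] [546. 229.] [554. 298.] ang 83.9 len 70
[191.5 152.5] [190.  167.6] [666. 176.] [620. 180.] ang 174.6 len 47
[148.8 204.9] [139.8 205. ] [506. 305.] [505. 332.] ang 90.6 len 28
[188.2 142.6] [196.3 143.5] [697. 186.] [694. 161.] ang -96.2 len 25
[139.7 200.2] [153.9 202.1] [520. 333.] [514. 290.] ang -97.5 len 44
[190.7 199.4] [189.2 213.5] [522. 177.] [479. 181.] ang 174.3 len 43
[179.2 198.3] [187.3 198.3] [526. 212.] [526. 188.] ang -90.1 len 25
[174.1 147.2] [158.8 145.7] [683. 229.] [687. 276.] ang 84.4 len 47
rack z82
[380.6 201.9] [415.5 197.6] [ 513. -397.] [ 526. -50
[... 1669 characters left out ...]
 ang 104.0 len 20
[135.5 199.9] [143.6 200.7] [519. 336.] [517. 312.] ang -95.7 len 24
[184.2 213.3] [179.1 213.1] [479. 191.] [480. 206.] ang 87.1 len 15
[148.8 204.8] [140.4 205. ] [505. 296.] [504. 321.] ang 91.1 len 25
[143.8 200.9] [150.7 201.6] [516. 311.] [514. 290.] ang -95.6 len 21
[181.3 192.5] [175.1 192.4] [541. 199.] [541. 218.] ang 89.4 len 19
[167.9 198.5] [174.8 197.8] [523. 239.] [526. 219.] ang -83.8 len 21
[162.3 190.5] [153.2 190.4] [547. 256.] [548. 283.] ang 88.9 len 27
[179.3 201. ] [179.1 208.2] [516. 205.] [494. 206.] ang 178.5 len 21
[179.2 198.3] [184.2 198.2] [524. 206.] [524. 191.] ang -89.1 len 15
[[0.374, 0.082], [0.389, -0.065], [0.577, 0.428], [0.781, 0.012]]
```

Run:
```python
import cv2,numpy as np
from h import *
t=cv2.imread("pics/top0.png")
x0,y0,x1,y1=316,165,336,192
g=cv2.resize(t[y0:y1,x0:x1],None,fx=6,fy=6,interpolation=cv2.INTER_CUBIC)
h=cv2.cvtColor(g,cv2.COLOR_BGR2HSV)
m=((h[...,1]>85)&(h[...,0]<25)).astype(np.uint8)
c=max(cv2.findContours(m,0,2)[0],key=cv2.contourArea)[:,0]
P=np.array([onplane("top",(p+.5)/6-.5+[x0,y0],.020)[:2]*1000 for p in c])
(ce,wh,a)=cv2.minAreaRect(P.astype(np.float32));print(ce,wh,a);print(cv2.boxPoints((ce,wh,a)).round(1).tolist())
for y in range(-270,-232,6):
    s=P[abs(P[:,1]-y)<1.5]
    if len(s):print(y,s[:,0].min().round(1),s[:,0].max().round(1))
for p in((340.5,134.4),(348.9,210.3)):print(onplane("top",p,.082)*1000)
# latch knob: triangulate guess via model for q
B=np.array([.6184,.2358]);w=-.098
for q in(1.65,1.8,1.95,2.1):
    l=np.array([-.115,.028-.115*np.cos(q)]);k=B+[np.cos(w)*l[0]-np.sin(w)*l[1],np.sin(w)*l[0]+np.cos(w)*l[1]]
    k=[*k,.082+.115*np.sin(q)];print(q,np.round(k,3),proj("top",k).round(1),proj("side",k).round(1))
```

```text
(597.033203125, -255.17221069335938) (28.869667053222656, 38.93056106567383) 10.548324584960938
[[579.2999877929688, -238.6999969482422], [586.4000244140625, -277.0], [614.7999877929688, -271.70001220703125], [607.7000122070312, -233.39999389648438]]
-270 585.9 586.4
-264 584.3 613.2
-258 583.3 612.2
-252 581.7 611.1
-246 580.7 609.6
-240 580.7 608.5
-234 599.6 607.5
[ 717.50134522 -278.53551392   82.        ]
[ 487.81494097 -301.21031097   82.        ]
1.65 [0.508 0.284 0.197] [145.2 202.7] [212.1 238.4]
1.8 [0.509 0.301 0.194] [139.3 202.2] [208.2 243.1]
1.95 [0.511 0.317 0.189] [133.9 201.7] [204.4 248.3]
2.1 [0.512 0.333 0.181] [129.1 201.2] [200.9 253.8]
```

```bash
cat >> h.py <<'E'
from scipy.spatial.transform import Rotation as Ro
def go(targets):  # (x,y,z,phi_deg): prints dp, spin from present pose
    s=read_state();R=Ro.from_quat(s["eef_rot"]).as_matrix();p=np.array(s["ee_pos"])
    phi=np.degrees(np.arctan2(R[1,0],R[0,0]));print("t",round(s["time"],2),"tcp",p.round(4),"phi",round(phi,1),"tilt",R[:,2].round(3),"w",round(s["width"],4),"F",np.round(s["ft_force"],1),"grip",np.round(s["grip_force"],1))
    for t in targets:
        d=R.T@(np.array(t[:3])-p);a=(t[3]-phi+180)%360-180
        print(t,"dp",(d/.25).round(3),"spin",round(-a/180,4),"rows>=",max(np.linalg.norm(d)/.05,abs(a)/8.59).round(1))
E
python3 -c "
from h import *
go([(.43,-.40,.2,62),(.5953,-.2458,.12,100.5)])"
```

```text
t 0.1 tcp [ 0.2592 -0.5684  0.2219] phi 24.5 tilt [-0.001  0.001 -1.   ] w 0.087 F [-0.8  0.1  0.1] grip 0.0
(0.43, -0.4, 0.2, 62) dp [ 0.901 -0.329  0.088] spin -0.2083 rows>= 4.8
(0.5953, -0.2458, 0.12, 100.5) dp [ 1.759 -0.616  0.408] spin -0.4221 rows>= 9.5
```

>>> carry_out([
  {"hand":60,"dp":[0.9,-0.33,0.09],"spin":-0.42},
  {"hand":60,"dp":[0.9,-0.33,0.09],"spin":-0.42},
  {"hand":60,"dp":[0.9,-0.33,0.09],"spin":-0.42},
  {"hand":60,"dp":[0.9,-0.33,0.09],"spin":-0.42},
  {"hand":60,"dp":[0.9,-0.33,0.09],"spin":-0.42},
  {"hand":60,"dp":[0.9,-0.33,0.09],"spin":-0.42},
  {"hand":60,"dp":[0.9,-0.33,0.09],"spin":-0.42},
  {"hand":60,"dp":[0.9,-0.33,0.09],"spin":-0.42},
  {"hand":60,"dp":[0.9,-0.33,0.09],"spin":-0.42},
  {"hand":60,"dp":[0.9,-0.33,0.09],"spin":-0.42},
])

```text
time: 1.1
ee_pos: [0.4296, -0.4002, 0.1997]
eef_rot: [0.641, 0.767, 0.0, -0.0]
ft_force: [-0.3, -0.1, -0.5]
width: 0.0601
grip_force: 0.0
```

```bash
python3 -c "
from h import *
go([(.5953,-.2458,.12,100.5),(.5953,-.2458,.013,100.5)])"
```

```text
t 1.1 tcp [ 0.4296 -0.4002  0.1997] phi 100.2 tilt [-0.     0.001 -1.   ] w 0.0601 F [-0.3 -0.1 -0.5] grip 0.0
(0.5953, -0.2458, 0.12, 100.5) dp [0.49  0.762 0.319] spin -0.0016 rows>= 4.8
(0.5953, -0.2458, 0.013, 100.5) dp [0.49  0.762 0.747] spin -0.0016 rows>= 5.9
```

>>> carry_out([
  {"hand":60,"dp":[0.49,0.762,0.32],"spin":0},
  {"hand":60,"dp":[0.49,0.762,0.32],"spin":0},
  {"hand":60,"dp":[0.49,0.762,0.32],"spin":0},
  {"hand":60,"dp":[0.49,0.762,0.32],"spin":0},
  {"hand":60,"dp":[0.49,0.762,0.32],"spin":0},
  {"hand":60,"dp":[0.49,0.762,0.32],"spin":0},
  {"hand":60,"dp":[0.49,0.762,0.5],"spin":0},
  {"hand":60,"dp":[0.49,0.762,0.62],"spin":0},
  {"hand":60,"dp":[0.49,0.762,0.7],"spin":0},
  {"hand":60,"dp":[0.49,0.762,0.747],"spin":0},
  {"hand":60,"dp":[0.49,0.762,0.747],"spin":0},
])

```text
time: 2.2
ee_pos: [0.5947, -0.2463, 0.0119]
eef_rot: [0.643, 0.766, -0.001, -0.001]
ft_force: [0.1, 0.2, 0.5]
width: 0.0601
grip_force: 0.0
```

>>> carry_out([
  {"hand":0,"dp":[0,0,0],"spin":0},
  {"hand":0,"dp":[0,0,0],"spin":0},
  {"hand":0,"dp":[0,0,0],"spin":0},
  {"hand":0,"dp":[0,0,0],"spin":0},
  {"hand":0,"dp":[0,0,0],"spin":0},
  {"hand":0,"dp":[0,0,0],"spin":0},
], force=15)

```text
time: 2.8
ee_pos: [0.5964, -0.2463, 0.0139]
eef_rot: [0.642, 0.767, 0.0, 0.001]
ft_force: [-0.1, 0.5, 3.9]
width: 0.0298
grip_force: 15.0
```

```bash
python3 -c "
from h import *
go([(.5953-.0257,-.2458+.2185,.0135,100.5)])"
```

```text
t 2.8 tcp [ 0.5964 -0.2463  0.0139] phi 100.1 tilt [ 0.001 -0.    -1.   ] w 0.0298 F [-0.1  0.5  3.9] grip 15.0
(0.5696000000000001, -0.02729999999999999, 0.0135, 100.5) dp [0.881 0.049 0.001] spin -0.0021 rows>= 4.4
```

>>> carry_out([
  {"hand":0,"dp":[0.05,0.003,0],"spin":0},
  {"hand":0,"dp":[0.15,0.008,0],"spin":0},
  {"hand":0,"dp":[0.25,0.014,0],"spin":0},
  {"hand":0,"dp":[0.35,0.02,0],"spin":0},
  {"hand":0,"dp":[0.45,0.025,0],"spin":0},
  {"hand":0,"dp":[0.55,0.03,0],"spin":0},
  {"hand":0,"dp":[0.65,0.036,0],"spin":0},
  {"hand":0,"dp":[0.75,0.042,0],"spin":0},
  {"hand":0,"dp":[0.84,0.047,0],"spin":0},
  {"hand":0,"dp":[0.88,0.049,0],"spin":0},
  {"hand":0,"dp":[0.88,0.049,0],"spin":0},
  {"hand":60,"dp":[0.88,0.049,0],"spin":0},
  {"hand":60,"dp":[0.88,0.049,0],"spin":0},
  {"hand":60,"dp":[0.88,0.049,0],"spin":0},
  {"hand":60,"dp":[0.88,0.049,0],"spin":0},
  {"hand":60,"dp":[0.88,0.049,-0.2],"spin":0},
  {"hand":60,"dp":[0.88,0.049,-0.4],"spin":0},
  {"hand":60,"dp":[0.88,0.049,-0.6],"spin":0},
  {"hand":60,"dp":[1,0.049,-0.6],"spin":0},
  {"hand":60,"dp":[1,0.049,-0.6],"spin":0},
])

```text
time: 4.8
ee_pos: [0.5643, 0.0059, 0.1651]
eef_rot: [0.641, 0.768, 0.002, 0.001]
ft_force: [-0.8, 0.8, -0.9]
width: 0.0596
grip_force: 0.0
```

Run:
```python
from h import *
im=camera("top")[:,:,::-1];cv2.imwrite("pics/top1.png",im)
im2=camera("side")[:,:,::-1];cv2.imwrite("pics/side1.png",im2)
f=lambda x:cv2.resize(x,None,fx=3,fy=3,interpolation=cv2.INTER_CUBIC)
a=f(im[110:260,230:360]);b=f(im2[80:230,200:330])
cv2.imwrite("pics/c2.png",np.hstack([a,b]))
go([])
```

```text
t 4.9 tcp [0.5638 0.0023 0.1631] phi 100.2 tilt [-0. -0. -1.] w 0.06 F [0.3 0.2 0.2] grip 0.0
```

View pics/c2.png

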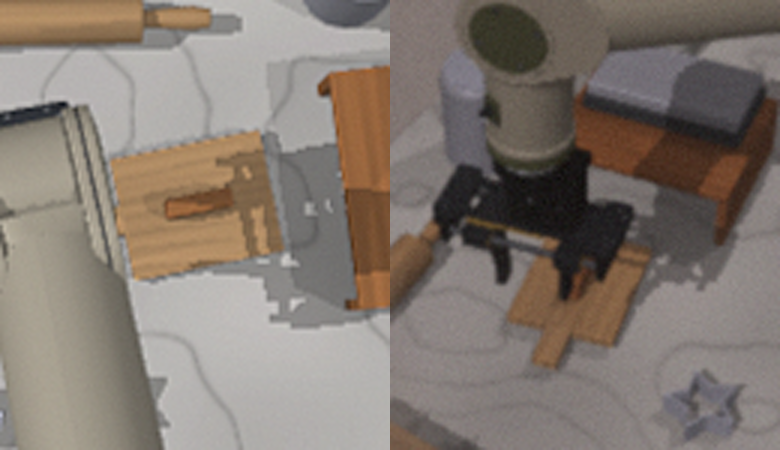

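The lid (plate at roughly (267..324, 153..203) in the top view) lies flat, and the gap to the rack's front edge is visible. Now I'll measure its pose.

Run:
```python
from h import *
t=cv2.imread("pics/top1.png");x0,y0,x1,y1=262,145,332,212
g=cv2.resize(cv2.cvtColor(t,6)[y0:y1,x0:x1],None,fx=4,fy=4,interpolation=cv2.INTER_CUBIC)
for l in cv2.createLineSegmentDetector().detect(g)[0][:,0]:
    p=(l[:2]+.5)/4-.5+[x0,y0];q=(l[2:]+.5)/4-.5+[x0,y0]
    P=onplane("top",p,.024)[:2]*1000;Q=onplane("top",q,.024)[:2]*1000
    if np.hypot(*(P-Q))>35:print(p.round(1),q.round(1),P.round(1),Q.round(1),round(np.degrees(np.arctan2(*(Q-P)[::-1])),1))
C=np.array([onplane("top",(a/3+230-.33,b/3+110-.33),.024)[:2]*1000 for a,b in((112,160),(258,130),(282,250),(137,278))])
print(C.round(1).tolist(),C.mean(0),[np.hypot(*(C[i]-C[i-1])).round() for i in range(4)])
# pull top at z56: corners from crop
D=np.array([onplane("top",(a/3+230-.33,b/3+110-.33),.056)[:2]*1000 for a,b in((165,203),(232,188),(234,206),(167,217))]);print(D.round(),D.mean(0))
```

```text
[263.  177.8] [266.3 193.6] [590.9 -44.2] [541.6 -54.5] -168.2
[262.  151.4] [264.9 164.3] [674.2 -41.2] [633.5 -50.2] -167.6
[265.4 197.1] [261.8 179.9] [530.6 -51.5] [584.4 -40.3] 11.8
[267.7 185. ] [261.9 158.3] [568.3 -58.7] [652.6 -40.7] 12.0
[297.8 182.3] [285.5 183.2] [ 576.7 -153. ] [ 573.9 -114.5] 94.1
[286.2 181.6] [299.9 179.1] [ 578.9 -116.6] [ 586.6 -159.8] -79.8
[[637.6, -56.8], [668.9, -209.8], [543.0, -233.8], [514.1, -82.5]] [ 590.89613988 -145.73480431] [np.float64(126.0), np.float64(156.0), np.float64(128.0), np.float64(154.0)]
[[ 590. -110.]
 [ 605. -179.]
 [ 586. -181.]
 [ 575. -112.]] [ 589.05478962 -145.61588601]
```

```bash
python3 -c "
from h import *
go([(.591,-.146,.11,100.7),(.591,-.146,.029,100.7)])"
```

```text
t 4.9 tcp [0.5638 0.0023 0.1631] phi 100.2 tilt [-0. -0. -1.] w 0.06 F [0.3 0.2 0.2] grip 0.0
(0.591, -0.146, 0.11, 100.7) dp [-0.603  0.003  0.213] spin -0.0029 rows>= 3.2
(0.591, -0.146, 0.029, 100.7) dp [-0.603  0.003  0.537] spin -0.0029 rows>= 4.0
```

>>> carry_out([
  {"hand":60,"dp":[-0.604,0.003,0.15],"spin":-0.003},
  {"hand":60,"dp":[-0.604,0.003,0.15],"spin":-0.003},
  {"hand":60,"dp":[-0.604,0.003,0.15],"spin":-0.003},
  {"hand":60,"dp":[-0.604,0.003,0.15],"spin":-0.003},
  {"hand":60,"dp":[-0.604,0.003,0.21],"spin":-0.003},
  {"hand":60,"dp":[-0.604,0.003,0.33],"spin":-0.003},
  {"hand":60,"dp":[-0.604,0.003,0.45],"spin":-0.003},
  {"hand":60,"dp":[-0.604,0.003,0.535],"spin":-0.003},
  {"hand":60,"dp":[-0.604,0.003,0.535],"spin":-0.003},
  {"hand":0,"dp":[-0.604,0.003,0.535],"spin":-0.003},
  {"hand":0,"dp":[-0.604,0.003,0.535],"spin":-0.003},
  {"hand":0,"dp":[-0.604,0.003,0.535],"spin":-0.003},
  {"hand":0,"dp":[-0.604,0.003,0.535],"spin":-0.003},
  {"hand":0,"dp":[-0.604,0.003,0.535],"spin":-0.003},
  {"hand":0,"dp":[-0.604,0.003,0.535],"spin":-0.003},
], force=30)

```text
time: 6.4
ee_pos: [0.5916, -0.1465, 0.0298]
eef_rot: [0.638, 0.77, 0.0, 0.0]
ft_force: [2.0, -0.4, -0.7]
width: 0.0199
grip_force: 2.0
```

```bash
python3 -c "
from h import *
go([(.591,-.146,.18,100.2),(.6,.05,.18,140),(.6184,.2358,.18,174.4)])"
```

```text
t 6.4 tcp [ 0.5916 -0.1465  0.0298] phi 100.7 tilt [ 0.001 -0.    -1.   ] w 0.0199 F [ 2.  -0.4 -0.7] grip 2.0
(0.591, -0.146, 0.18, 100.2) dp [ 0.002 -0.001 -0.601] spin 0.0025 rows>= 3.0
(0.6, 0.05, 0.18, 140) dp [ 0.766  0.179 -0.601] spin -0.2186 rows>= 4.9
(0.6184, 0.2358, 0.18, 174.4) dp [ 1.483  0.389 -0.601] spin -0.4097 rows>= 8.6
```

>>> carry_out([
  {"hand":0,"dp":[0,0,0],"spin":0},
  {"hand":0,"dp":[0,0,0],"spin":0},
  {"hand":0,"dp":[0,0,-0.05],"spin":0},
  {"hand":0,"dp":[0,0,-0.15],"spin":0},
  {"hand":0,"dp":[0,0,-0.27],"spin":0},
  {"hand":0,"dp":[0,0,-0.4],"spin":0},
  {"hand":0,"dp":[0,0,-0.52],"spin":0},
  {"hand":0,"dp":[0,0,-0.6],"spin":0},
  {"hand":0,"dp":[0.1,0.03,-0.6],"spin":-0.03},
  {"hand":0,"dp":[0.2,0.06,-0.6],"spin":-0.06},
  {"hand":0,"dp":[0.32,0.09,-0.6],"spin":-0.09},
  {"hand":0,"dp":[0.44,0.11,-0.6],"spin":-0.125},
  {"hand":0,"dp":[0.56,0.14,-0.6],"spin":-0.16},
  {"hand":0,"dp":[0.66,0.16,-0.6],"spin":-0.19},
  {"hand":0,"dp":[0.74,0.175,-0.6],"spin":-0.21},
  {"hand":0,"dp":[0.766,0.18,-0.6],"spin":-0.219},
  {"hand":0,"dp":[0.766,0.18,-0.6],"spin":-0.219},
], force=40)

```text
time: 8.1
ee_pos: [0.5999, 0.0504, 0.1796]
eef_rot: [0.341, 0.94, -0.0, -0.0]
ft_force: [-0.2, -0.5, -4.1]
width: 0.0193
grip_force: 40.0
```

```bash
python3 -c "
from h import *
go([(.6184,.2358,.18,174.4)])"
```

```text
t 8.1 tcp [0.5999 0.0504 0.1796] phi 140.1 tilt [-0. -0. -1.] w 0.0193 F [-0.2 -0.5 -4.1] grip 40.0
(0.6184, 0.2358, 0.18, 174.4) dp [ 0.419  0.616 -0.002] spin -0.1905 rows>= 4.0
```

>>> carry_out([
  {"hand":0,"dp":[0.04,0.06,0],"spin":-0.02},
  {"hand":0,"dp":[0.11,0.16,0],"spin":-0.05},
  {"hand":0,"dp":[0.18,0.27,0],"spin":-0.085},
  {"hand":0,"dp":[0.26,0.38,0],"spin":-0.12},
  {"hand":0,"dp":[0.33,0.48,0],"spin":-0.15},
  {"hand":0,"dp":[0.39,0.57,0],"spin":-0.18},
  {"hand":0,"dp":[0.419,0.616,0],"spin":-0.1905},
  {"hand":0,"dp":[0.419,0.616,0],"spin":-0.1905},
  {"hand":0,"dp":[0.419,0.616,0],"spin":-0.1905},
])

```text
time: 9.0
ee_pos: [0.6191, 0.2336, 0.1792]
eef_rot: [0.051, 0.999, -0.001, -0.0]
ft_force: [0.0, 0.2, -3.4]
width: 0.0196
grip_force: 40.0
```

Run:
```python
from h import *
im=camera("top")[:,:,::-1];cv2.imwrite("pics/top2.png",im)
im2=camera("side")[:,:,::-1];cv2.imwrite("pics/side2.png",im2)
f=lambda x:cv2.resize(x,None,fx=3.5,fy=3.5,interpolation=cv2.INTER_CUBIC)
cv2.imwrite("pics/c3.png",np.hstack([f(im[110:240,110:220]),f(im2[160:290,150:260])]))
go([])
```

```text
t 9.1 tcp [0.6193 0.233  0.1794] phi 174.1 tilt [ 0.    -0.001 -1.   ] w 0.0196 F [ 0.5 -0.6 -3.3] grip 40.0
```

View pics/c3.png

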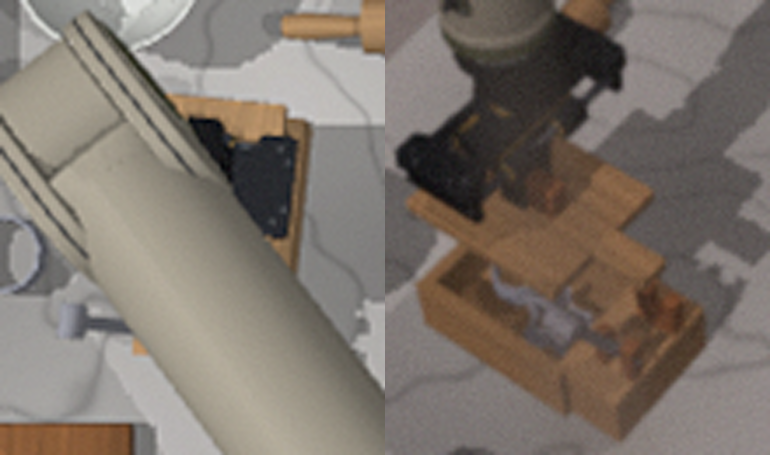

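The lid is held level over the box. In the side crop its tab points at the ledge between the dark horns, with the tab tip at about crop (663,262). I'll compare this with the predicted corners.

Run:
```python
from h import *
S=[]
for _ in range(6):
    im=camera("side");S.append(read_state()["ee_pos"])
S=np.array(S);print(S.round(4).tolist());p=S.mean(0);print(p)
w=np.radians(174.2-180)
L=lambda o,l,w:[o[0]+np.cos(w)*l[0]-np.sin(w)*l[1],o[1]+np.sin(w)*l[0]+np.cos(w)*l[1],o[2]+l[2]]
o=[p[0],p[1],p[2]-.029]
for nm,l in dict(tipR=(-.132,-.015,.024),tipL=(-.132,.015,.024),pR=(-.08,-.065,.024),pL=(-.08,.065,.024),pBR=(.08,-.065,.024)).items():
    for n,o0 in(("side",(150,160)),("top",(110,110))):
        uv=proj(n,L(o,l,w));print(nm,n,uv.round(1),"crop",((uv-o0+.5)*3.5).round())
b=[.6184,.2358,0]
for nm,l in dict(ledgeR=(-.137,-.060,.06),ledgeL=(-.137,.06,.06),rimL=(-.083,.068,.06),rimBL=(.083,.068,.06)).items():
    uv=proj("side",L(b,l,-.098));print(nm,uv.round(1),"crop",((uv-(150,160)+.5)*3.5).round())
```

```text
[[0.6192, 0.2333, 0.1796], [0.6191, 0.2336, 0.1796], [0.619, 0.234, 0.1796], [0.6189, 0.2343, 0.1797], [0.6188, 0.2346, 0.1796], [0.6187, 0.2348, 0.1797]]
[0.61896568 0.23409339 0.17963105]
tipR side [229.3 233.3] crop [279. 258.]
tipR top [165.2 210.6] crop [195. 354.]
tipL side [222.6 240.4] crop [256. 283.]
tipL top [154.6 209.5] crop [158. 350.]
pR side [226.  213.6] crop [268. 189.]
pR top [184.9 194. ] crop [264. 296.]
pL side [196.5 243.3] crop [164. 293.]
pL top [139.1 189.4] crop [103. 280.]
pBR side [184.7 189.7] crop [123. 106.]
pBR top [190.9 137.9] crop [285. 100.]
ledgeR [241.6 247.7] crop [322. 309.]
ledgeL [216.4 275.5] crop [234. 406.]
rimL [200.3 268.1] crop [178. 380.]
rimBL [158.9 241.1] crop [ 33. 286.]
```

Run:
```python
from h import *
t=camera("top")[:,:,::-1];p=np.array(read_state()["ee_pos"]);print(p.round(4))
x0,y0,x1,y1=156,130,202,195
g=cv2.resize(cv2.cvtColor(np.ascontiguousarray(t),6)[y0:y1,x0:x1],None,fx=4,fy=4,interpolation=cv2.INTER_CUBIC)
for l in cv2.createLineSegmentDetector().detect(g)[0][:,0]:
    a=(l[:2]+.5)/4-.5+[x0,y0];b=(l[2:]+.5)/4-.5+[x0,y0]
    A=onplane("top",a,p[2]-.005);B=onplane("top",b,p[2]-.005)
    if np.hypot(*(A-B)[:2])>.02:print(a.round(1),b.round(1),"lid frame mm",(local(A[:2],p[:2],-.1)*1e3).round(1),(local(B[:2],p[:2],-.1)*1e3).round(1))
```

```text
[0.6187 0.235  0.1797]
[183.9 148.2] [191.1 148.4] lid frame mm [ 49.1 -49.2] [ 50.5 -69.6]
[161.3 142.6] [171.1 143.6] lid frame mm [58.9 16.4] [ 58.7 -11.6]
[164.2 160.5] [155.8 150.7] lid frame mm [8.9 2.6] [34.3 29.4]
[155.9 148.3] [165.9 160. ] lid frame mm [41.1 29.6] [10.7 -2. ]
[156.6 136.9] [161.9 143.4] lid frame mm [73.8 31.3] [56.7 14.4]
[171.4 161. ] [155.8 142.8] lid frame mm [  9.5 -17.9] [56.8 31.7]
[194.3 149.1] [191.4 177.6] lid frame mm [ 49.4 -78.9] [-31.7 -79.3]
[160.8 144.4] [156.  138.9] lid frame mm [53.5 17. ] [67.9 32.4]
[175.8 163.4] [162.2 144.1] lid frame mm [  3.8 -31. ] [54.7 13.2]
[198.9 145.5] [194.4 189.2] lid frame mm [ 61.  -90.6] [-63.6 -91.1]
[184.3 176.3] [175.4 165. ] lid frame mm [-30.  -58.9] [ -0.6 -30.4]
[194.2 170.4] [196.4 146.4] lid frame mm [-10.8 -84.8] [ 57.8 -83.9]
[176.1 138.3] [184.8 138.3] lid frame mm [ 75.3 -24.2] [ 77.6 -48.9]
[193.3 178.6] [193.9 170.7] lid frame mm [-34.  -84.8] [-11.7 -84.1]
```

Run:
```python
from h import *
t=camera("side")[:,:,::-1];p=np.array(read_state()["ee_pos"]);print(p.round(4))
x0,y0,x1,y1=150,190,245,285
g=cv2.resize(cv2.cvtColor(np.ascontiguousarray(t),6)[y0:y1,x0:x1],None,fx=4,fy=4,interpolation=cv2.INTER_CUBIC)
for l in cv2.createLineSegmentDetector().detect(g)[0][:,0]:
    a=(l[:2]+.5)/4-.5+[x0,y0];b=(l[2:]+.5)/4-.5+[x0,y0]
    if np.hypot(*(a-b))<6:continue
    r=[a.round(1),b.round(1)]
    for z,o in((p[2]-.005,p),(p[2]-.019,p),(.06,(.6184,.2358))):
        r+=["|z%.3f"%z]+[(local(onplane("side",q,z)[:2],o[:2],-.1)*1e3).round(1) for q in(a,b)]
    print(*r)
```

```text
[0.6186 0.2352 0.1796]
[151.6 203.2] [158.6 197.4] |z0.175 [123.7  31.7] [123.    2.9] |z0.161 [134.1  24.4] [133.4  -4.7] |z0.060 [208.7 -28.5] [207.9 -60.2]
[162.5 198.4] [172.8 189.6] |z0.175 [110.5  -1. ] [109.9 -45.1] |z0.161 [120.7  -8.7] [120.  -53.4] |z0.060 [194.1 -64.6] [ 193.4 -113.3]
[207.8 193.2] [201.  199.8] |z0.175 [ 14.3 -96.2] [ 13.7 -64.1] |z0.161 [  23.3 -105.1] [ 22.7 -72.6] |z0.060 [  87.9 -169.8] [  87.2 -134.3]
[175.8 224.2] [156.1 211.8] |z0.175 [12.2 47.9] [89.7 47.6] |z0.161 [21.1 40.8] [99.6 40.6] |z0.060 [ 85.5 -10.6] [171.1 -10.9]
[243.4 255.9] [223.6 278.5] |z0.175 [-209.4   21.6] [-210.2  107.6] |z0.161 [-203.3   14.2] [-204.1  101.3] |z0.060 [-159.3  -39.7] [-160.2   55.4]
[202.4 200.6] [208.8 204.2] |z0.175 [  8.5 -64. ] [-16.2 -64.3] |z0.161 [ 17.4 -72.5] [ -7.6 -72.8] |z0.060 [  81.5 -134.2] [  54.2 -134.5]
[223.8 278.5] [218.6 283.9] |z0.175 [-210.5  107.2] [-209.7  127.7] |z0.161 [-204.4  100.9] [-203.6  121.6] |z0.060 [-160.4   54.9] [-159.6   77.5]
[155.2 240.3] [149.9 243.9] |z0.175 [ 19.8 123.2] [ 23.3 140.5] |z0.161 [ 28.8 117.1] [ 32.3 134.
[... 284 characters left out ...]
 [  57.8 -137.3] [  59.8 -194. ]
[158.6 240.4] [169.7 229.7] |z0.175 [ 12.1 118.1] [12.9 72.6] |z0.161 [ 21.1 111.9] [21.8 65.8] |z0.060 [85.5 66.9] [86.2 16.6]
[221.9 190.5] [227.9 194.3] |z0.175 [ -13.3 -129.3] [ -37.5 -127.9] |z0.161 [  -4.7 -138.7] [ -29.3 -137.3] |z0.060 [  57.3 -206.4] [  30.6 -204.8]
[172.5 259.7] [164.9 254.6] |z0.175 [-62.8 142.4] [-34.7 142.1] |z0.161 [-54.8 136.5] [-26.4 136.3] |z0.060 [ 2.7 93.8] [33.7 93.5]
[167.6 236.7] [172.2 231.9] |z0.175 [ 0.7 94. ] [ 1.8 74.1] |z0.161 [ 9.5 87.5] [10.6 67.4] |z0.060 [72.8 40.3] [74.  18.4]
[203.  237.7] [207.4 233.1] |z0.175 [-81.6  38.9] [-81.2  19.4] |z0.161 [-73.9  31.7] [-73.5  11.9] |z0.060 [-18.1 -20.5] [-17.7 -42.1]
```

```bash
python3 -c "
from h import *
go([(.6214,.2355,.18,174.4),(.6214,.2355,.094,174.4),(.6214,.2355,.079,174.4)])"
```

```text
t 9.5 tcp [0.6186 0.2352 0.1796] phi 174.3 tilt [ 0. -0. -1.] w 0.0199 F [ 0.2 -0.4 -3.4] grip 40.0
(0.6214, 0.2355, 0.18, 174.4) dp [-0.011  0.002 -0.002] spin -0.0003 rows>= 0.1
(0.6214, 0.2355, 0.094, 174.4) dp [-0.011  0.002  0.342] spin -0.0003 rows>= 1.7
(0.6214, 0.2355, 0.079, 174.4) dp [-0.011  0.002  0.402] spin -0.0003 rows>= 2.0
```

>>> carry_out([
  {"hand":0,"dp":[-0.012,0,0],"spin":0},
  {"hand":0,"dp":[-0.012,0,0.06],"spin":0},
  {"hand":0,"dp":[-0.012,0,0.13],"spin":0},
  {"hand":0,"dp":[-0.012,0,0.2],"spin":0},
  {"hand":0,"dp":[-0.012,0,0.27],"spin":0},
  {"hand":0,"dp":[-0.012,0,0.32],"spin":0},
  {"hand":0,"dp":[-0.012,0,0.34],"spin":0},
  {"hand":0,"dp":[-0.012,0,0.34],"spin":0},
  {"hand":0,"dp":[-0.012,0,0.34],"spin":0},
])

```text
time: 10.4
ee_pos: [0.622, 0.2354, 0.0952]
eef_rot: [0.049, 0.999, 0.0, 0.0]
ft_force: [0.5, -0.4, -3.7]
width: 0.0197
grip_force: 40.0
```

>>> carry_out([
  {"hand":0,"dp":[0,0,0.01],"spin":0},
  {"hand":0,"dp":[0,0,0.02],"spin":0},
  {"hand":0,"dp":[0,0,0.03],"spin":0},
  {"hand":0,"dp":[0,0,0.03],"spin":0},
  {"hand":0,"dp":[0,0,0.03],"spin":0},
])

```text
time: 10.9
ee_pos: [0.6216, 0.235, 0.087]
eef_rot: [0.049, 0.999, -0.0, 0.0]
ft_force: [0.1, -0.3, -3.5]
width: 0.0195
grip_force: 40.0
```

>>> carry_out([
  {"hand":0,"dp":[0,0,0.01],"spin":0},
  {"hand":0,"dp":[0,0,0.02],"spin":0},
  {"hand":0,"dp":[0,0,0.03],"spin":0},
  {"hand":0,"dp":[0,0,0.035],"spin":0},
  {"hand":0,"dp":[0,0,0.035],"spin":0},
  {"hand":0,"dp":[0,0,0.035],"spin":0},
])

```text
time: 11.5
ee_pos: [0.6216, 0.235, 0.0798]
eef_rot: [0.049, 0.999, -0.0, 0.0]
ft_force: [-6.0, -3.9, 9.8]
width: 0.0199
grip_force: 40.0
```

>>> carry_out([
  {"hand":60,"dp":[0,0,0],"spin":0},
  {"hand":60,"dp":[0,0,0],"spin":0},
  {"hand":60,"dp":[0,0,0],"spin":0},
  {"hand":60,"dp":[0,0,0],"spin":0},
  {"hand":60,"dp":[0,0,-0.1],"spin":0},
  {"hand":60,"dp":[0,0,-0.3],"spin":0},
  {"hand":60,"dp":[0,0,-0.5],"spin":0},
  {"hand":60,"dp":[0,0,-0.7],"spin":0},
  {"hand":0,"dp":[0,0,-0.8],"spin":0},
  {"hand":0,"dp":[0,0,-0.8],"spin":0},
])

```text
time: 12.5
ee_pos: [0.6227, 0.2362, 0.283]
eef_rot: [0.049, 0.999, 0.002, 0.003]
ft_force: [0.3, 0.4, -0.8]
width: 0.0503
grip_force: 0.0
```

Run:
```python
from h import *
im2=np.ascontiguousarray(camera("side")[:,:,::-1]);cv2.imwrite("pics/side3.png",im2)
im=camera("top")[:,:,::-1];cv2.imwrite("pics/top3.png",im)
f=lambda x:cv2.resize(x,None,fx=3.5,fy=3.5,interpolation=cv2.INTER_CUBIC)
cv2.imwrite("pics/c4.png",np.hstack([f(im[110:240,110:220]),f(im2[170:300,150:260])]))
B=np.array([.6184,.2358]);w=-.098
def W(l):return [B[0]+np.cos(w)*l[0]-np.sin(w)*l[1],B[1]+np.sin(w)*l[0]+np.cos(w)*l[1],l[2]]
for q in(1.65,1.8,1.95,2.1):
    k=W((-.115,.028-.115*np.cos(q),.082+.115*np.sin(q)))
    print(q,np.round(k,3),"top crop",((proj("top",k)-(110,110)+.5)*3.5).round(),"side crop",((proj("side",k)-(150,170)+.5)*3.5).round())
g=im2
x0,y0,x1,y1=150,190,245,285
g=cv2.resize(cv2.cvtColor(im2,6)[y0:y1,x0:x1],None,fx=4,fy=4,interpolation=cv2.INTER_CUBIC)
for l in cv2.createLineSegmentDetector().detect(g)[0][:,0]:
    a=(l[:2]+.5)/4-.5+[x0,y0];b=(l[2:]+.5)/4-.5+[x0,y0]
    if np.hypot(*(a-b))<6:continue
    print(a.round(1),b.round(1),"z74 box:",*[(local(onplane("side",q,.074)[:2],B,w)*1e3).round(1) for q in(a,b)])
go([])
```

```text
1.65 [0.508 0.284 0.197] top crop [125. 326.] side crop [219. 241.]
1.8 [0.509 0.301 0.194] top crop [104. 324.] side crop [205. 258.]
1.95 [0.511 0.317 0.189] top crop [ 85. 323.] side crop [192. 276.]
2.1 [0.512 0.333 0.181] top crop [ 69. 321.] side crop [180. 295.]
[169.2 198.2] [154.3 189.4] z74 box: [166.8 -70.7] [233.7 -70.4]
[244.3 254.6] [224.5 277.6] z74 box: [-164.8  -37.3] [-166.3   58.2]
[179.5 189.6] [180.7 197. ] z74 box: [ 165.  -118.3] [139.8 -96.3]
[176.8 209.6] [171.7 214.5] z74 box: [113.9 -49.2] [113.6 -24.9]
[161.1 252. ] [158.  240.9] z74 box: [41.3 99.2] [76.8 75.3]
[179.1 199.1] [172.5 195.2] z74 box: [138.1 -86.5] [166.9 -86.5]
[164.5 228.7] [158.8 236.7] z74 box: [93.  29.8] [85.8 62.2]
[150.3 207.5] [159.3 211.9] z74 box: [189.   -6.2] [152.6  -9.8]
[157.8 238.9] [150. 244.] z74 box: [82.5 70.3] [88.4 97.6]
[224.4 277.5] [218.7 284. ] z74 box: [-165.7   58.2] [-165.9   84. ]
[180.2 204.8] [176.2 209.6] z74 box: [118.6 -70.5] [115.5 -48.1]
[232.  254.8] [227.4 259.6] z74 box: [-135.8  -15.4] [-135.2    5.7]
[162.5 235.3] [177.4 220.5] z74 box: [80.4 51.9] [ 82.5 -17.3]
[228.6 261.1] [233.7 255.9] z74 box: [-141.1    7.7] [-142.2  -15.4]
[194.6 194.6] [190.7 199.1] z74 box: [ 110.1 -130.9] [ 107.3 -108.5]
t 12.6 tcp [0.6217 0.2352 0.2782] phi 174.4 tilt [ 0.001 -0.    -1.   ] w 0.0438 F [ 0.4  0.2 -1.1] grip 0.0
```

View pics/c4.png

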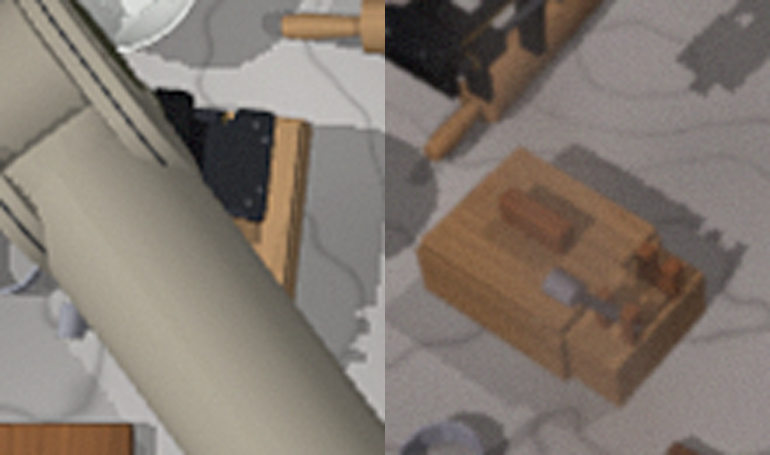

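The lid sits flush on the box with its tab between the horns, and the knob is at crop (563,286), so q is about 2.07. Now for the latch. With the tool at the box's yaw, tool x = -box x, tool y = box y and z points down.

>>> carry_out([
  {"hand":0,"dp":[0.12,0.13,0.01],"spin":0},
  {"hand":0,"dp":[0.24,0.26,0.02],"spin":0},
  {"hand":0,"dp":[0.36,0.39,0.03],"spin":0},
  {"hand":0,"dp":[0.473,0.52,0.03],"spin":0},
  {"hand":0,"dp":[0.473,0.54,0.03],"spin":0},
  {"hand":0,"dp":[0.473,0.54,0.03],"spin":0},
  {"hand":0,"dp":[0.473,0.54,0.17],"spin":0},
  {"hand":0,"dp":[0.473,0.54,0.31],"spin":0},
  {"hand":0,"dp":[0.473,0.54,0.42],"spin":0},
  {"hand":0,"dp":[0.473,0.54,0.42],"spin":0},
  {"hand":0,"dp":[0.473,0.54,0.42],"spin":0},
])

```text
time: 13.7
ee_pos: [0.518, 0.3798, 0.1733]
eef_rot: [0.05, 0.999, -0.0, -0.0]
ft_force: [0.3, -0.4, 0.6]
width: 0.0006
grip_force: 0.0
```

```bash
cat >> h.py <<'E'
def bx(): 
    s=read_state();print(s["time"],"box-frame tcp",(local(s["ee_pos"][:2],[.6184,.2358],-.098)*1e3).round(1),round(s["ee_pos"][2]*1e3,1),"F",np.round(s["ft_force"],1),"w",s["width"])
E
python3 -c "
from h import *
bx();go([])"
```

```text
13.7 box-frame tcp [-114.   133.5] 173.3 F [ 0.3 -0.4  0.6] w 0.0005758992557321468
t 13.7 tcp [0.518  0.3798 0.1733] phi 174.3 tilt [-0.001 -0.001 -1.   ] w 0.0006 F [ 0.3 -0.4  0.6] grip 0.0
```

>>> carry_out([
  {"hand":0,"dp":[0,-0.06,0],"spin":0},
  {"hand":0,"dp":[0,-0.1,0],"spin":0},
  {"hand":0,"dp":[0,-0.14,0],"spin":0},
  {"hand":0,"dp":[0,-0.18,0],"spin":0},
  {"hand":0,"dp":[0,-0.22,0],"spin":0},
  {"hand":0,"dp":[0,-0.26,0],"spin":0},
  {"hand":0,"dp":[0,-0.3,0],"spin":0},
  {"hand":0,"dp":[0,-0.34,-0.01],"spin":0},
  {"hand":0,"dp":[0,-0.38,-0.02],"spin":0},
  {"hand":0,"dp":[0,-0.42,-0.03],"spin":0},
  {"hand":0,"dp":[0,-0.46,-0.04],"spin":0},
  {"hand":0,"dp":[0,-0.5,-0.05],"spin":0},
  {"hand":0,"dp":[0,-0.54,-0.05],"spin":0},
  {"hand":0,"dp":[0,-0.54,-0.05],"spin":0},
])

```text
time: 15.1
ee_pos: [0.5043, 0.2448, 0.1858]
eef_rot: [0.05, 0.999, -0.001, 0.0]
ft_force: [-0.3, -0.4, 0.2]
width: 0.0006
grip_force: 0.0
```

Run:
```python
from h import *
im2=np.ascontiguousarray(camera("side")[:,:,::-1]);cv2.imwrite("pics/side4.png",im2)
cv2.imwrite("pics/c5.png",cv2.resize(im2[150:300,140:290],None,fx=3.5,fy=3.5,interpolation=cv2.INTER_CUBIC))
bx()
```

```text
15.15 box-frame tcp [-114.7   -1.4] 185.8 F [1.1 0.1 0.5] w -0.0002624599796201591
```

View pics/c5.png

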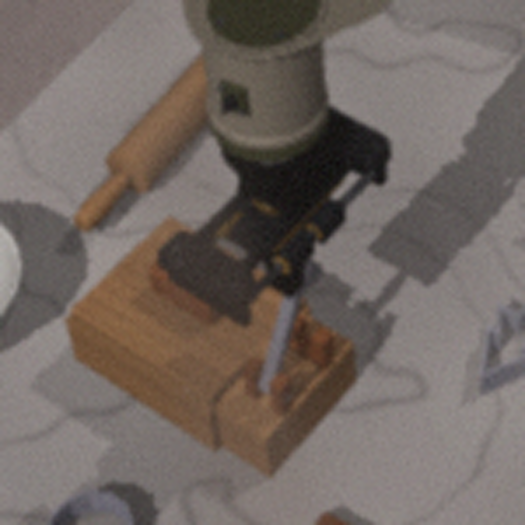

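The latch is past upright: the bar runs from crop (265,390) to about (295,285), where the fingers hide the knob.

Run:
```python
from h import *
B=np.array([.6184,.2358]);w=-.098
def W(l):return [B[0]+np.cos(w)*l[0]-np.sin(w)*l[1],B[1]+np.sin(w)*l[0]+np.cos(w)*l[1],l[2]]
pc=lambda l:((proj("side",W(l))-(140,150)+.5)*3.5).round()
print("hinge",pc((-.115,.028,.082)))
for d in(50,60,65,70,75,80,90):
    q=np.radians(d);print(d,*[pc((-.115,.028-r*np.cos(q),.082+r*np.sin(q))) for r in(.06,.1,.115)])
```

```text
hinge [271. 386.]
50 [297. 323.] [315. 280.] [322. 263.]
60 [290. 325.] [303. 284.] [308. 268.]
65 [287. 327.] [297. 287.] [301. 271.]
70 [283. 330.] [291. 291.] [294. 276.]
75 [279. 333.] [284. 296.] [286. 281.]
80 [275. 336.] [277. 301.] [278. 288.]
90 [266. 344.] [263. 315.] [262. 303.]
```

>>> carry_out([
  {"hand":0,"dp":[0,0,-0.1],"spin":0},
  {"hand":0,"dp":[0,0,-0.2],"spin":0},
  {"hand":0,"dp":[0,-0.06,-0.2],"spin":0},
  {"hand":0,"dp":[0,-0.12,-0.2],"spin":0},
  {"hand":0,"dp":[0,-0.12,-0.12],"spin":0},
  {"hand":0,"dp":[0,-0.12,-0.06],"spin":0},
  {"hand":0,"dp":[0,-0.12,-0.015],"spin":0},
  {"hand":0,"dp":[0,-0.155,0.007],"spin":0},
  {"hand":0,"dp":[0,-0.186,0.031],"spin":0},
  {"hand":0,"dp":[0,-0.215,0.059],"spin":0},
  {"hand":0,"dp":[0,-0.242,0.088],"spin":0},
  {"hand":0,"dp":[0,-0.267,0.12],"spin":0},
  {"hand":0,"dp":[0,-0.289,0.153],"spin":0},
  {"hand":0,"dp":[0,-0.307,0.189],"spin":0},
  {"hand":0,"dp":[0,-0.322,0.226],"spin":0},
  {"hand":0,"dp":[0,-0.322,0.226],"spin":0},
])

```text
time: 16.75
ee_pos: [0.495, 0.1664, 0.1276]
eef_rot: [0.049, 0.999, -0.0, -0.001]
ft_force: [0.5, -0.6, -0.9]
width: 0.0003
grip_force: 0.0
```

Run:
```python
from h import *
bx()
im2=np.ascontiguousarray(camera("side")[:,:,::-1])
cv2.imwrite("pics/c6.png",cv2.resize(im2[170:300,150:280],None,fx=3.5,fy=3.5,interpolation=cv2.INTER_CUBIC))
```

```text
16.75 box-frame tcp [-116.   -81.2] 127.6 F [ 0.5 -0.6 -0.9] w 0.00034162926480707045
```

View pics/c6.png

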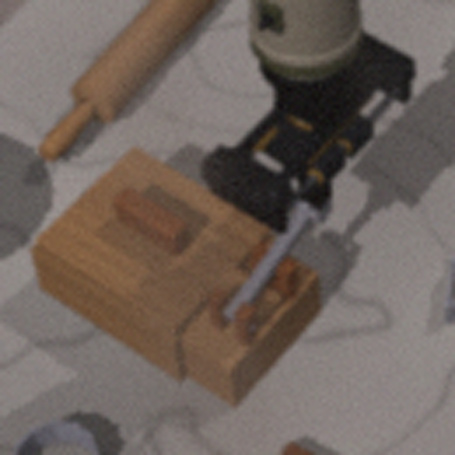

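The bar is now about 20° above level, with the fingertips on the knob at crop (308,212) and the bar heading into the fork. I'll press it the rest of the way.

>>> carry_out([
  {"hand":0,"dp":[0,-0.01,0.035],"spin":0},
  {"hand":0,"dp":[0,-0.02,0.07],"spin":0},
  {"hand":0,"dp":[0,-0.025,0.1],"spin":0},
  {"hand":0,"dp":[0,-0.025,0.13],"spin":0},
  {"hand":0,"dp":[0,-0.025,0.145],"spin":0},
  {"hand":0,"dp":[0,-0.025,0.152],"spin":0},
  {"hand":0,"dp":[0,-0.025,0.158],"spin":0},
  {"hand":0,"dp":[0,-0.025,0.158],"spin":0},
  {"hand":0,"dp":[0,-0.025,0.158],"spin":0},
])

```text
time: 17.7
ee_pos: [0.4955, 0.1601, 0.0923]
eef_rot: [0.049, 0.999, -0.001, 0.0]
ft_force: [-14.7, -7.8, 36.6]
width: 0.0002
grip_force: 18.4
```

```bash
python3 -c "
from h import *
bx()"
```

```text
17.7 box-frame tcp [-114.9  -87.4] 92.3 F [-14.7  -7.8  36.6] w 0.00020841051651039881
```

>>> carry_out([
  {"hand":0,"dp":[0,0,-0.05],"spin":0},
  {"hand":0,"dp":[0,0,-0.2],"spin":0},
  {"hand":0,"dp":[0,0,-0.4],"spin":0},
  {"hand":0,"dp":[0,0,-0.6],"spin":0},
  {"hand":0,"dp":[0,-0.2,-0.6],"spin":0},
  {"hand":0,"dp":[0,-0.4,-0.6],"spin":0},
  {"hand":0,"dp":[0,-0.6,-0.6],"spin":0},
  {"hand":0,"dp":[0,-0.6,-0.6],"spin":0},
  {"hand":0,"dp":[0,-0.6,-0.6],"spin":0},
])

```text
time: 18.6
ee_pos: [0.4806, 0.01, 0.2398]
eef_rot: [0.051, 0.999, -0.0, 0.0]
ft_force: [-0.0, 2.3, 0.4]
width: 0.0002
grip_force: 0.0
```

Run:
```python
from h import *
im2=np.ascontiguousarray(camera("side")[:,:,::-1]);im=camera("top")[:,:,::-1]
f=lambda x:cv2.resize(x,None,fx=3.5,fy=3.5,interpolation=cv2.INTER_CUBIC)
cv2.imwrite("pics/c7.png",np.hstack([f(im[120:240,120:230]),f(im2[170:290,150:260])]))
B=np.array([.6184,.2358]);w=-.098
def W(l):return [B[0]+np.cos(w)*l[0]-np.sin(w)*l[1],B[1]+np.sin(w)*l[0]+np.cos(w)*l[1],l[2]]
for q in(0,.06,.12):
    k=W((-.115,.028-.115*np.cos(q),.082+.115*np.sin(q)));print(q,"top",((proj("top",k)-(120,120)+.5)*3.5).round(1),"side",((proj("side",k)-(150,170)+.5)*3.5+[385,0]).round(1))
bx()
```

```text
0 top [264.7 309.7] side [705.3 225.8]
0.06 top [263.4 309.5] side [704.9 221.1]
0.12 top [261.6 309.3] side [704.2 216.8]
18.7 box-frame tcp [-115.1 -236. ] 239.8 F [ 0.5  0.2 -0.2] w 0.0007628454174146116
```

View pics/c7.png

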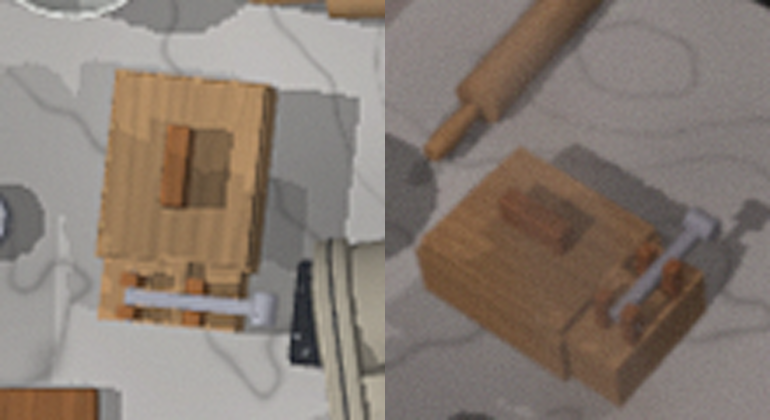

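The bar lies level through the fork. The knob is at side crop (702,225), against (705,226) predicted for q=0. The lid is flush with its tab between the horns, and the arm is clear.

```bash
python3 -c "
from bench import *
print(close_job())"
```

```text
the job is handed in; nothing more can be done
None
```

The job is handed in at about 19 s of the 64 s allowed: the lid is flush on the box with its tab between the horns, the latch is pressed down level in its fork, and the arm is clear. I kept the arm away from the cutters and the rolling pin, but `close_job()` gave no verdict.

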